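Open the spring-lid ejector-pin case on the mould bench

ROBOT

A 6-joint arm with a two-finger parallel gripper is mounted at the origin on the work surface. World frame = base frame: x ahead of the robot, y to its left, z up, the work surface at z = 0. Lengths are in m, angles in rad, forces in N, time in s.
With the tool pointing down it reaches from about 0.35 to 0.775 m from the base axis. Payload 7.3 kg.
Tool frame: the origin (TCP) lies between the finger pads; the fingertips stand 25 mm ahead of it and the grasp point (between the pads) lies 6 mm ahead of it; y points along the fingers, z is the direction in which the jaws open and shut, and the axes are right-handed (so a half turn about y gives the same grasp; the last joint's range is limited). The gripper opens to 92 mm and grips with 3 to 60 N. Pads are 19 mm wide; open, the fingers measure 130 mm over their backs; the gripper's body (75 mm by 190 mm) begins 47 mm behind the grasp point.
Start: joints at [-1.429, 0.342, 1.524, -0, 1.275, -0.146], TCP at [0.149, -0.503, 0.231] pointing down, gripper open.
Joint ranges: [-2.53, 2.53], [-0.77, 2.02], [0.04, 2.7], [-1, 4.14], [0.28, 2.66], [-3.11, 3.11]. Speed limits (rad/s): [2.57, 2.57, 3.14, 3.14, 3.14, 3.14].

INTERFACE

Orientations are given as [roll, pitch, yaw] about the fixed x, y, z axes, in that order (R = Rz(yaw) Ry(pitch) Rx(roll)).
In Python, from cell import sensors, read_camera, hand_in gives the robot as it stands. The module is installed in compiled form; this text tells all that it offers.
- The arm moves only by the tool send_rows, never from a script. Its argument "motion" is a list that holds one entry, the list of rows, each a list of 4 numbers: the shift along the tool's x, y, z in m, then the turn about the tool's y in degrees. In form: [[[tx, ty, tz, twist], ...]]. A call has 1 to 8 rows; each row is the pose to reach, as a shift and turn from the pose measured when the call began, along the tool's axes at that moment; what a row does not reach only later rows make up. A row lasts 1/10 s, in which the tool goes at most 50 mm and 8.59 degrees, less where a joint would pass 70% of its speed; a pose out of reach is approached as far as the arm can. A call with a gripper value outside its range is refused whole. "gripper" is the opening, from 0 (shut) to 1 (fully open), set as the call begins (left out, the last holds). The fingers move at their own pace and stop on an object; "grip_force" is the grip in N (left out, the last holds). Time passes only in rows, so rows that repeat a pose let the fingers close. It gives the time, the measured TCP pose, the force and the opening at its end, in the units of the state.
- sensors.observe(): the state, without advancing time (a new reading comes with each control period).
- read_camera(name): name is "scene" or "side" or "wrist"; returns a dict with "frame" (400x640x3 uint8, red, green, blue), "fx", "fy", "cx", "cy" (pixels), "extrinsics" (4x4, takes a point from world to camera coordinates). Camera axes: x right, y up, looking along -z (the intrinsics and any distortion apply to the point x, -y, -z); pixel columns grow to the right and rows downward; lengths in m; the calibration is good to about 2 mm. The wrist camera is an equidistant fisheye: a pixel r from the principal point sees the ray r / f radians off the axis. A picture is of the moment at which its call begins. There is no depth.
- hand_in(): hands the job in, once; it reports no verdict.
The state is a dict: "time": time; "qpos": joint angles; "qvel": joint speeds; "joint_efforts": joint torques, N m; "tool_pos": TCP position; "tool_rot": TCP orientation; "contact_force": force on the tool from outside, world axes, zero at the start; "torque": the same for the moment, N m; "opening": finger opening in m.
Only numpy, scipy, OpenCV 4.12 (cv2) and the standard library are available. Lean on these libraries where they do the work, as an engineer would, in place of code of your own. Each camera call takes 0.05 s, during which the arm holds its last target.

TASK

Press the red release tab at the front of the pin case so that its blue lid springs up, then push the lid back until it stays fully open, and let go. Only press and push: do not lift or drag the case, and leave the paint tin, the guide bush and the eye bolt beside it undisturbed.

Things in the scene. Friction and masses are not known exactly. Their poses are not given: they have to be found in the camera images.
- case: Loose grey plastic pin case full of steel ejector pins, about 3.5 kg, a box 140 mm (its x) by 200 mm (its y) by 60 mm high, standing flat on the bench with a 6 mm thick blue lid on top (lid top at 66 mm when shut). Origin: centre of its underside. Its x axis points from the tab side (front) to the hinge side (back), y along the hinge, z up.
- case_hinge (a point): Middle of the lid's hinge line, at x = +70 mm, z = 63 mm in the case's frame; its axes are the case's. The hinge line runs along the case's y axis at the back edge.
- lid (a joint): Lid angle in rad: 0 shut and latched, about 0.95 (54 degrees) where its spring lifts it to after release, 1.92 (110 degrees) fully open on its stop. The free front edge rises and swings back over the hinge. The spring does nothing above 0.95: the lid falls back to 0.95 if let go short of upright (1.57) and falls gently onto the stop once well past upright. Less than 2 N at the free edge moves it.
- lid_edge (a point): Middle of the lid's free front edge, on the inner (under) face, 138 mm from the hinge line. It moves with the lid: 60 mm above the bench when shut, about 170 mm when sprung up, about 200 mm when upright. Beside it a 10 mm long, 24 mm wide steel tongue extends the lid's middle further forward.
- tab (a joint): Release tab angle in rad: 0 at rest, 0.30 pressed down to its stop; it springs back when let go. The lid is freed at about 0.15 to 0.2.
- tab_pad (a point): Centre of the top face of the red tab's horizontal pad, 32 mm in front of the case's tab pin and 45 mm in front of the case's front face, 40 mm above the bench at rest. The pad is 38 mm wide (case y) and reaches 20 mm further forward and 27 mm back to the red upright, which rises 32 mm above the pad (top at 72 mm) next to the lid. Pressed straight down the pad sinks about 9 mm under this point and takes about 2 N to start, 5 N to bottom out.
- paint_tin_mid (a point): Bystander: small tin with a red band, 68 mm across, 78 mm high; the point is at its centre, half-way up.
- guide_bush_mid (a point): Bystander: brass guide bush (short tube) standing upright, 42 mm across, 55 mm high; the point is at its centre, half-way up.
- eye_bolt_mid (a point): Bystander: steel lifting eye bolt standing upright on its 42 mm round collar, 71 mm high with a 56 mm wide ring; the point is on its axis half-way up.

How it is judged:
By the outcome, as a careful person would: the job done as asked, in the order asked, and still so for the second after the job is handed in, with the robot touching nothing.
It also fails if it takes over 42 s, if anything falls off the work surface, if the arm or the gripper's body presses on something with over 40 N, if the wrist force passes 120 N, or if a joint passes its speed limit or range.

## Working session

There is one attempt and no reset: what is moved stays moved. The work goes in short steps, Python scripts to look and compute and a tool call to move; the robot and the scene stay as the last step left them, time stands still between calls to the robot, and variables do not carry over. Pictures are saved under pics/ and viewed, and the job is handed in when it is done.

Besides the shell and the picture viewer there is one more tool, called after "Request:" in YAML: its name, and indented under it one key for each argument. send_rows: Moves the arm, as the interface text tells. Its arguments: {"type":"object","properties":{"motion":{"type":"array"},"gripper":{"type":"number"},"grip_force":{"type":"number"}},"required":["motion"]}

```bash
mkdir -p pics; python3 - <<'E'
from cell import sensors, read_camera
import cv2, numpy as np
s=sensors.observe()
for k,v in s.items(): print(k,np.round(v,4))
for n in ["scene","side","wrist"]:
    c=read_camera(n); cv2.imwrite(f"pics/{n}0.png",c["frame"][:,:,::-1]); print(n,c["fx"],c["fy"],c["cx"],c["cy"],np.round(c["extrinsics"],4).tolist(),c.keys())
E
```

```text
time 0.0
qpos [-1.429   0.3427  1.525  -0.      1.2754 -0.146 ]
qvel [ 0.0016 -0.0012 -0.0011  0.0009  0.0001  0.0001]
joint_efforts [ 1.80000e-03 -4.31233e+01 -2.44221e+01  7.19000e-02  5.61000e-02
 -1.00000e-04]
tool_pos [ 0.149  -0.503   0.2306]
tool_rot [-1.5724e+00  2.0000e-04 -2.8538e+00]
contact_force [ 0.4632 -0.5655 -0.2399]
torque [ 0.0258 -0.0275 -0.0207]
opening 0.0916
scene 453.0467175491333 453.0467175491333 322.60259716699204 203.17583586419101 [[0.0, 0.9999, 0.0123, -0.0591], [-0.4996, -0.0106, 0.8662, 0.1994], [0.8662, -0.0061, 0.4996, -1.3293], [0.0, 0.0, 0.0, 1.0]] dict_keys(['frame', 'fx', 'fy', 'cx', 'cy', 'extrinsics'])
side 418.451129148619 418.451129148619 320.0926086343481 200.85621518318874 [[-0.9973, -0.0704, 0.0229, 0.5173], [0.0567, -0.5273, 0.8478, -0.0899], [-0.0477, 0.8467, 0.5299, -1.0155], [0.0, 0.0, 0.0, 1.0]] dict_keys(['frame', 'fx', 'fy', 'cx', 'cy', 'extrinsics'])
wrist 309.70691628693146 309.70691628693146 322.0290767244375 199.7083118308509 [[0.2824, -0.9593, -0.0023, -0.5253], [0.9257, 0.2731, -0.2617, 0.0332], [0.2516, 0.0718, 0.9652, -0.3914], [0.0, 0.0, 0.0, 1.0]] dict_keys(['frame', 'fx', 'fy', 'cx', 'cy', 'extrinsics'])
```

View pics/scene0.png

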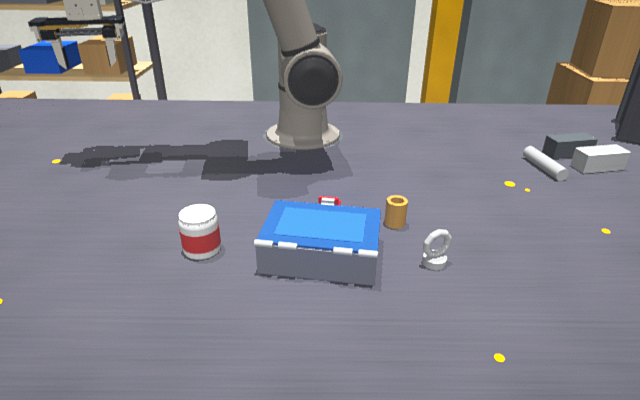

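View pics/side0.png

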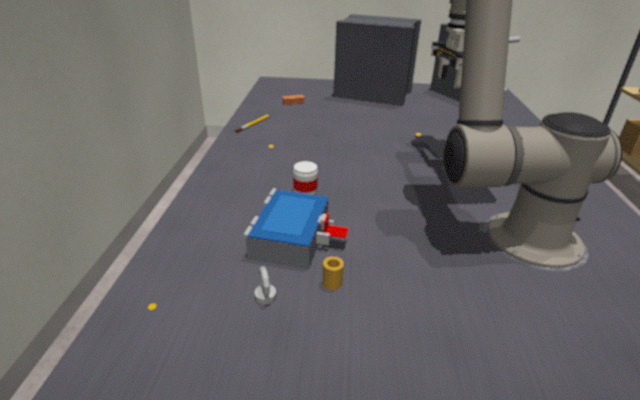

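View pics/wrist0.png

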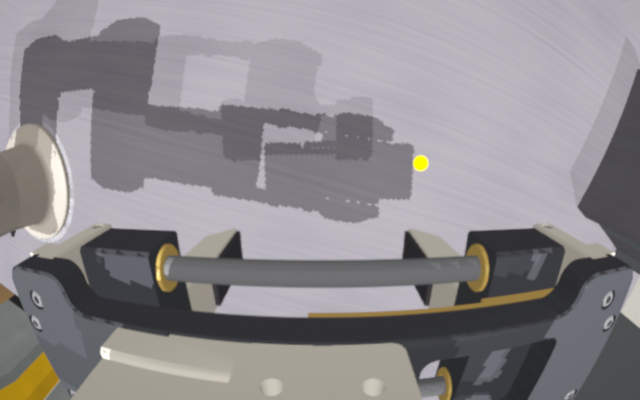

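The scene view shows the case at about (320,235), with the tab on the robot's side at (328,201). The tin is at (200,232), the bush at (396,212) and the bolt at (435,250). I'll zoom in for precise corners.

```bash
python3 - <<'E'
import cv2
a=cv2.imread("pics/scene0.png")[185:285,170:460]; b=cv2.imread("pics/side0.png")[150:310,230:370]
cv2.imwrite("pics/scz.png",cv2.resize(a[:, 70:230],None,fx=5,fy=5,interpolation=cv2.INTER_CUBIC))
cv2.imwrite("pics/siz.png",cv2.resize(b[30:130],None,fx=5,fy=5,interpolation=cv2.INTER_CUBIC))
E
```

```text
(no output)
```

View pics/scz.png

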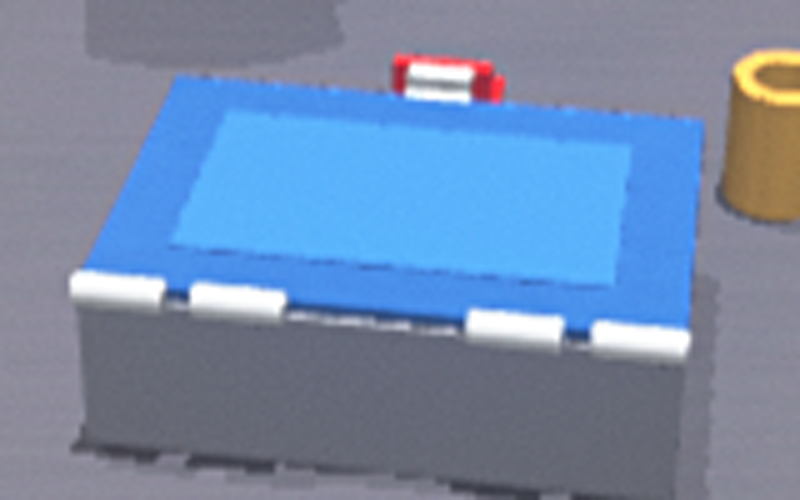

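View pics/siz.png

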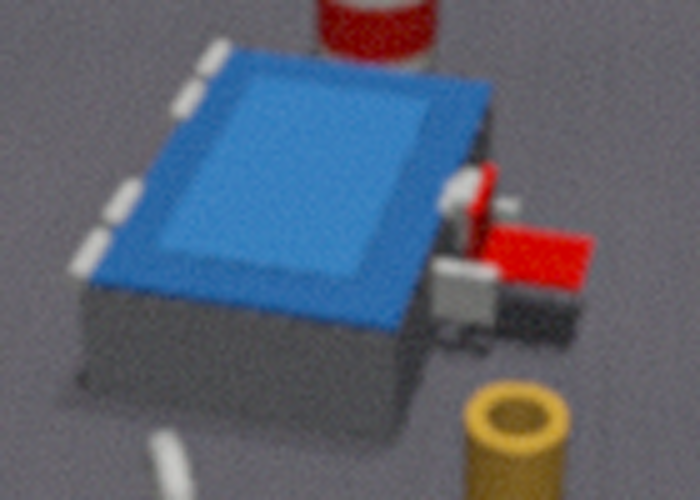

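```bash
cat > h.py <<'E'
import numpy as np, cv2
C={'scene':(453.0467,322.6026,203.1758,[[0.0, 0.9999, 0.0123, -0.0591], [-0.4996, -0.0106, 0.8662, 0.1994], [0.8662, -0.0061, 0.4996, -1.3293]]),
'side':(418.4511,320.0926,200.8562,[[-0.9973, -0.0704, 0.0229, 0.5173], [0.0567, -0.5273, 0.8478, -0.0899], [-0.0477, 0.8467, 0.5299, -1.0155]])}
def proj(n,p):
    f,cx,cy,E=C[n];E=np.array(E); q=E[:,:3]@np.asarray(p)+E[:,3]
    return np.array([cx+f*q[0]/-q[2], cy+f*q[1]/q[2]])
def ray(n,uv,z):
    f,cx,cy,E=C[n];E=np.array(E);R=E[:,:3];o=-R.T@E[:,3]
    d=R.T@np.array([(uv[0]-cx)/f,-(uv[1]-cy)/f,-1]); return o+d*(z-o[2])/d[2]
def w(pose,p):
    x,y,a=pose; return np.array([x+np.cos(a)*p[0]-np.sin(a)*p[1], y+np.sin(a)*p[0]+np.cos(a)*p[1], p[2]])
E
python3 - <<'E'
from h import *
from scipy.optimize import least_squares
ob=[('scene',175,76,-.068,-.1,.066),('scene',705,120,-.068,.1,.066),('scene',85,447,.07,-.1,0),('scene',687,497,.07,.1,0),
('side',492,86,-.068,-.1,.066),('side',395,330,-.068,.1,.066),('side',595,238,-.135,-.019,.04),('side',583,290,-.135,.019,.04)]
def uv(o): 
    b=(240,185) if o[0]=='scene' else (230,180); return np.array([b[0]+o[1]/5,b[1]+o[2]/5])
f=lambda p:np.concatenate([proj(o[0],w(p,o[3:]))-uv(o) for o in ob])
r=least_squares(f,[.55,.05,0.1],loss='soft_l1');P=r.x;print(P,np.round(r.fun.reshape(-1,2),1))
print('pad',w(P,(-.115,0,.04)),'edge',w(P,(-.068,0,.06)),'hinge',w(P,(.07,0,.063)))
# bystanders, top centres
print('bush top',ray('scene',(396.5,201),.055),ray('side',(333,263.5),.055))
print('tin top',ray('scene',(198,214),.078),ray('side',(305,168),.078))
print('bolt base',ray('scene',(435,264),.01),ray('side',(265,294),.01), 'ring top',ray('scene',(438,231),.071),ray('side',(264,269),.071))
E
```

```text
[ 0.5846958   0.05872845 -0.13645717] [[ 0.5  0.2]
 [ 0.4 -0.2]
 [ 1.8 -1. ]
 [-1.1  0.6]
 [-0.7 -0.8]
 [ 0.2 -0.6]
 [ 0.1 -0.2]
 [-0.  -0.9]]
pad [0.47076482 0.07437237 0.04      ] edge [0.51732792 0.06797877 0.06      ] hinge [0.65404509 0.04920606 0.063     ]
bush top [0.48158179 0.20294171 0.055     ] [0.47961177 0.20637746 0.055     ]
tin top [ 0.5755079  -0.15935098  0.078     ] [ 0.57213694 -0.15182296  0.078     ]
bolt base [0.62238381 0.25417337 0.01      ] [0.60916723 0.25764184 0.01      ] ring top [0.61093056 0.25340045 0.071     ] [0.60891323 0.25370349 0.071     ]
```

Request:
send_rows:
  motion:
    - [[-0.02,0,-0.012,2],[-0.065,0,-0.04,6],[-0.11,0,-0.068,10],[-0.16,0,-0.1,14],[-0.21,0,-0.13,18],[-0.26,0,-0.16,22],[-0.31,0,-0.19,24.3],[-0.345,0,-0.213,24.3]]
  gripper: 0

```text
time: 0.95
tool_pos: [0.3991, -0.2234, 0.2311]
tool_rot: [-1.572, -0.0, 3.004]
contact_force: [0.4, -0.4, -0.3]
opening: 0.0326
```

Request:
send_rows:
  motion:
    - [[-0.003,0,-0.04,0],[-0.006,0,-0.085,0],[-0.01,0,-0.13,0],[-0.013,0,-0.175,0],[-0.016,0,-0.22,0],[-0.019,0,-0.265,0],[-0.02,0,-0.295,0],[-0.02,0,-0.305,0]]

```text
time: 1.75
tool_pos: [0.4607, 0.0786, 0.2312]
tool_rot: [-1.572, -0.001, 3.007]
contact_force: [0.5, -0.2, 0.5]
opening: 0.0006
```

Request:
send_rows:
  motion:
    - [[0,0.02,0,0],[0,0.05,0,0],[0,0.08,0,0],[0,0.1,0,0],[0,0.11,0,0],[0,0.11,0,0]]

```text
time: 2.35
tool_pos: [0.46, 0.0781, 0.1202]
tool_rot: [-1.572, -0.003, 3.007]
contact_force: [0.1, 0.7, 0.5]
opening: 0.0005
```

```bash
cat > look.py <<'E'
import sys,cv2,numpy as np
from cell import sensors, read_camera
from h import *
t=sys.argv[1]
s=sensors.observe(); print(s['time'],np.round(s['tool_pos'],4),np.round(s['tool_rot'],3),np.round(s['contact_force'],2),s['opening'])
P=(0.5847,0.0587,-.1365); d=s['tool_pos'][:2]-np.array(P[:2]); c,sn=np.cos(P[2]),np.sin(P[2]); print('case frame',np.round([c*d[0]+sn*d[1],-sn*d[0]+c*d[1]],4))
a=read_camera('scene')['frame'][130:290,160:460]; b=read_camera('side')['frame'][110:310,220:420]
im=np.vstack([cv2.resize(a,(562,300)) ]); im2=cv2.resize(b,(500,500))
o=np.zeros((500,800,3),np.uint8); o[:240,:450]=cv2.resize(a,(450,240)); o[:350,450:]=cv2.resize(b,(350,350))
w=read_camera('wrist')['frame']; o[250:500,:400]=cv2.resize(w,(400,250))
cv2.imwrite(f'pics/{t}.png',o[:,:,::-1])
E
python3 look.py a1
```

```text
2.35 [0.46   0.0781 0.1202] [-1.572e+00 -3.000e-03  3.007e+00] [0.07 0.74 0.52] 0.0004905298594281107
case frame [-0.1262  0.0023]
```

View pics/a1.png

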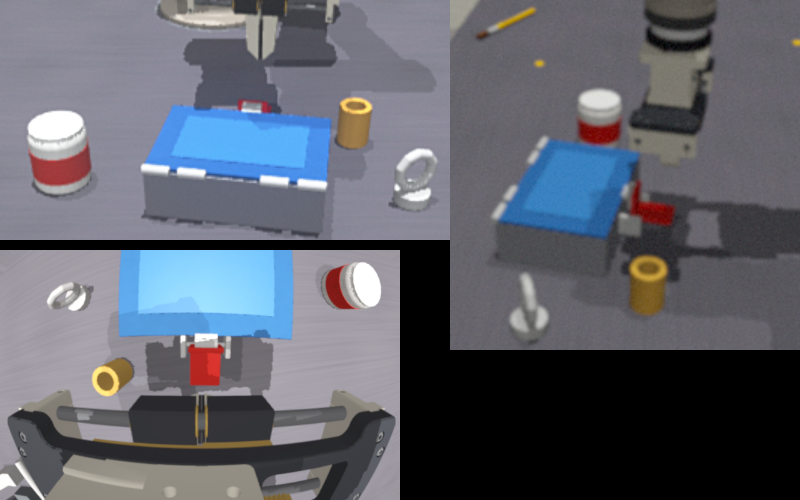

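Wrist view: the closed fingers at (200,418) line up with the pad at (205,365), and the bystanders are clear. Next I lower and press.

Request:
send_rows:
  motion:
    - [[0,0.015,0.002,0],[0,0.035,0.002,0],[0,0.046,0.002,0],[0,0.052,0.002,0],[0,0.056,0.002,0],[0,0.058,0.002,0]]

```text
time: 3.1
tool_pos: [0.4616, 0.0766, 0.0644]
tool_rot: [-1.572, 0.002, 3.007]
contact_force: [-0.8, 0.2, -0.2]
opening: 0.0007
```

```bash
python3 look.py a2
```

```text
3.1 [0.4616 0.0766 0.0644] [-1.572e+00  2.000e-03  3.007e+00] [-0.82  0.22 -0.24] 0.0007471530028538783
case frame [-0.1244  0.001 ]
```

View pics/a2.png

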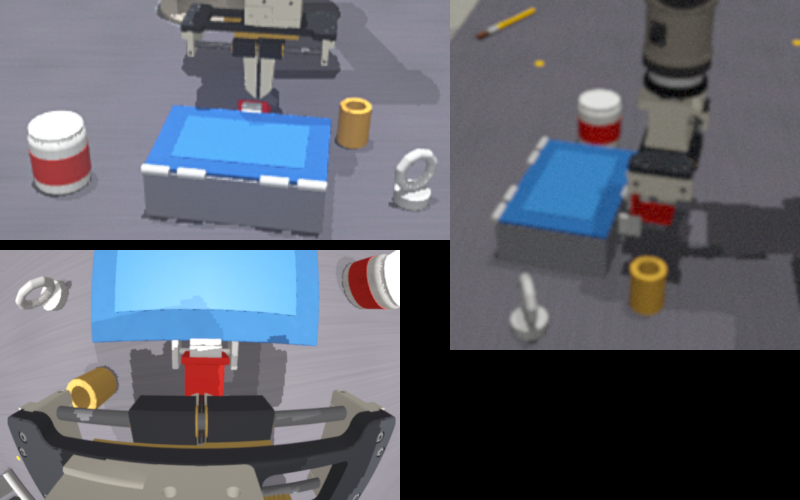

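The tips are now just above the pad, and the wrist view shows them aligned with the red pad at (205,370). Pressing.

Request:
send_rows:
  motion:
    - [[0,0.003,0,0],[0,0.006,0,0],[0,0.008,0,0],[0,0.01,0,0],[0,0.012,0,0],[0,0.012,0,0]]

```text
time: 3.85
tool_pos: [0.4614, 0.0766, 0.0522]
tool_rot: [-1.572, 0.001, 3.007]
contact_force: [-0.1, -0.3, 0.1]
opening: -0.0001
```

```bash
python3 look.py a3
```

```text
3.85 [0.4614 0.0766 0.0522] [-1.572e+00  1.000e-03  3.007e+00] [-0.09 -0.28  0.06] -0.00010808405828534155
case frame [-0.1246  0.0009]
```

View pics/a3.png

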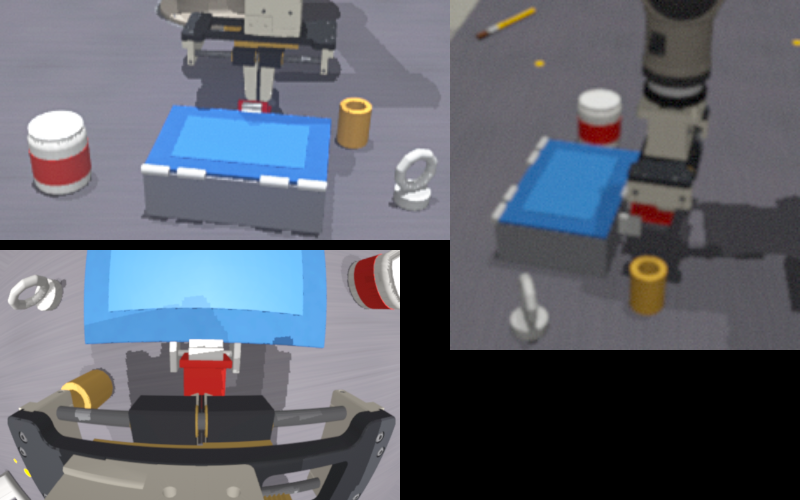

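The tip should be below the pad top by now, but there is no force. I'll look closer.

```bash
python3 - <<'E'
import cv2,numpy as np
from cell import read_camera
from h import *
a=read_camera('side')['frame'];w=read_camera('wrist')['frame']
o=np.zeros((600,800,3),np.uint8)
o[:,:400]=cv2.resize(a[190:265,305:355],(400,600),interpolation=2)
o[:400,400:]=cv2.resize(w[120:320,220:420],(400,400),interpolation=2)
cv2.imwrite('pics/b1.png',o[:,:,::-1])
P=(0.5847,0.0587,-.1365)
for p in [(-.135,.019,.04),(-.135,-.019,.04),(-.115,0,.04),(-.097,.019,.04)]:
    q=proj('side',w_(P,p)) if 0 else proj('side',__import__('h').w(P,p)); print(p,q,((q-[305,190])*8).round())
for z in (.0272,.04):
    q=proj('side',(.4614,.0766,z)); print('tip',q,((q-[305,190])*8).round())
E
```

```text
(-0.135, 0.019, 0.04) [346.57121043 237.04393091] [333. 376.]
(-0.135, -0.019, 0.04) [349.0852221  227.39076389] [353. 299.]
(-0.115, 0, 0.04) [339.16938964 230.90801877] [273. 327.]
(-0.097, 0.019, 0.04) [329.86217061 234.64458829] [199. 357.]
tip [342.96457625 236.25833404] [304. 370.]
tip [343.25654007 231.73805816] [306. 334.]
```

View pics/b1.png

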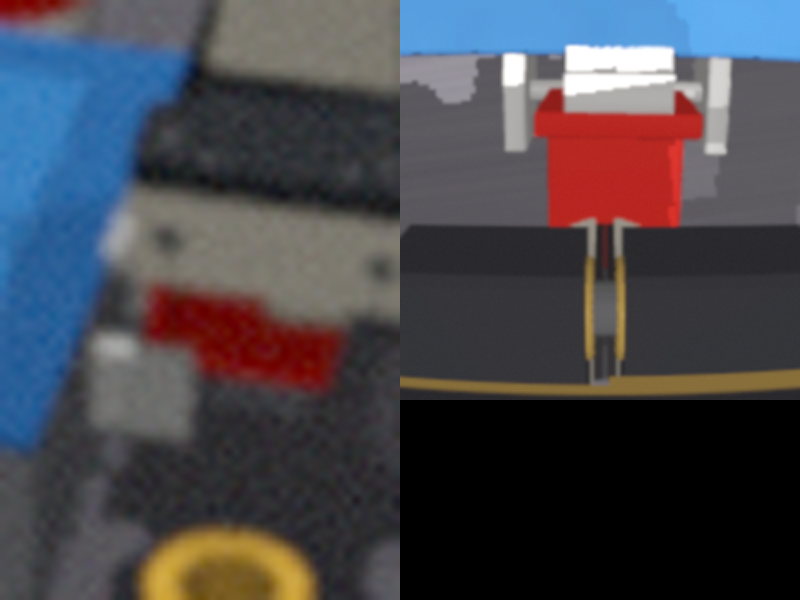

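```bash
python3 - <<'E'
import cv2,numpy as np
from cell import read_camera,sensors
from h import *
s=sensors.observe();print(s['time'],s['tool_pos'],s['contact_force'],s['torque'])
X=np.array([.9905,-.135,0]);Y=np.array([.135,.9905,0]);T=np.array(s['tool_pos'])
for nm,dx,dy,z in [('bodyN+',.0375,.095,.093),('bodyN-',-.0375,.095,.093),('tip near+',.0095,.019,.027),('tip near-',-.0095,.019,.027),('fing top+',.0095,.019,.09)]:
    p=T+X*dx+Y*dy;p[2]=z; print(nm,proj('side',p).round(1),proj('scene',p).round(1))
a=read_camera('side')['frame'];b=read_camera('scene')['frame']
cv2.imwrite('pics/c1.png',cv2.resize(a[150:270,270:410],(700,600),interpolation=2)[:,:,::-1])
cv2.imwrite('pics/c2.png',cv2.resize(b[110:230,250:410],(800,600),interpolation=2)[:,:,::-1])
E
```

```text
4.1 [0.46165758 0.07660569 0.05258165] [ 0.44259934 -0.02081242  0.34954497] [0.00602234 0.02033528 0.00255519]
bodyN+ [318.9 235. ] [380.6 191. ]
bodyN- [355.5 240.3] [381.6 173.3]
tip near+ [337.4 240.7] [340.3 210.6]
tip near- [345.7 241.9] [341.2 205.9]
fing top+ [338.6 217.6] [341.3 182.6]
```

View pics/c1.png

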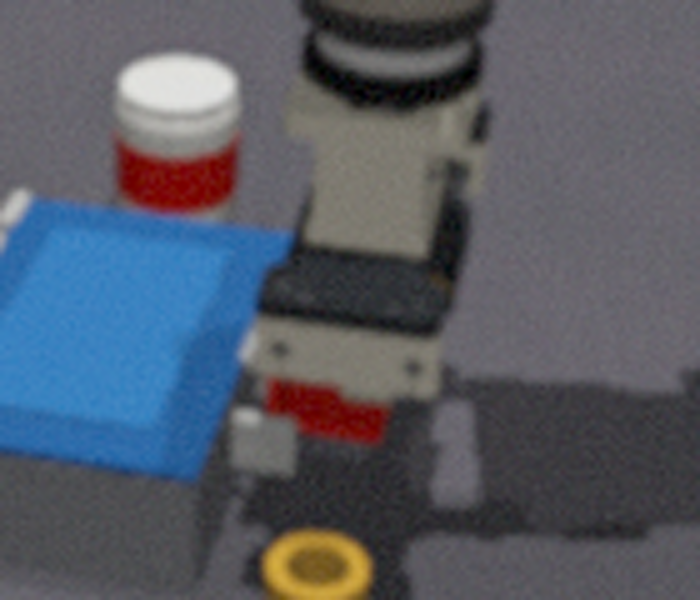

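View pics/c2.png

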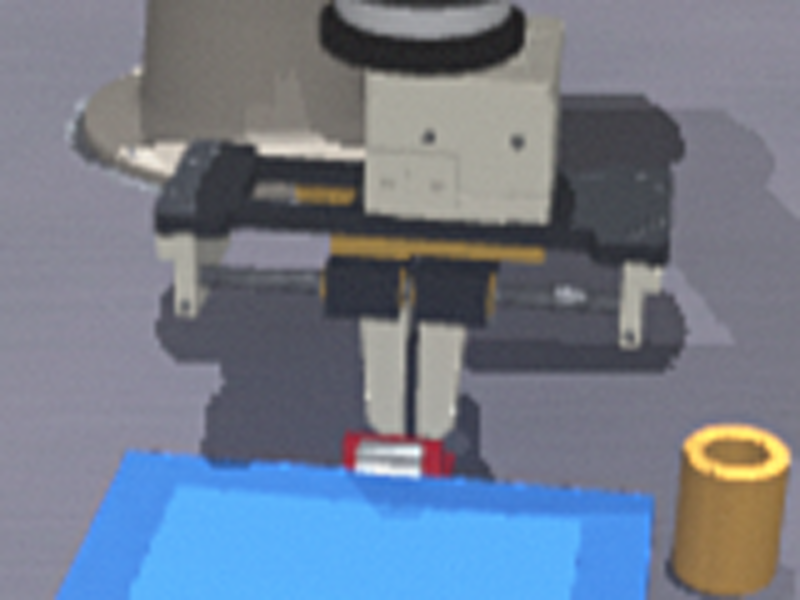

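```bash
python3 - <<'E'
from h import *
for z in (.08,.095,.11,.12,.13): print(z,proj('scene',(.46,.0781,z)),proj('scene',(.47,.0781,z)),proj('side',(.46,.0781+.019,z)))
E
python3 - <<'E'
import cv2
a=cv2.imread('pics/a1.png')[0:120,160:360]; cv2.imwrite('pics/d1.png',cv2.resize(a,None,fx=4,fy=4,interpolation=2))
E
```

```text
0.08 [332.75583035 183.83516783] [332.85546538 186.20959406] [344.63492297 222.4906895 ]
0.095 [332.93648678 177.01128393] [333.03876293 179.33850436] [345.00934832 216.79994436]
0.11 [333.12023286 170.07069526] [333.2252266  172.34872948] [345.39040985 211.00833859]
0.12 [333.2444861  165.37731322] [333.35133541 167.62141599] [345.64822527 207.08990237]
0.13 [333.37017235 160.62980197] [333.47891334 162.83903136] [345.9091234  203.12461328]
```

View pics/d1.png

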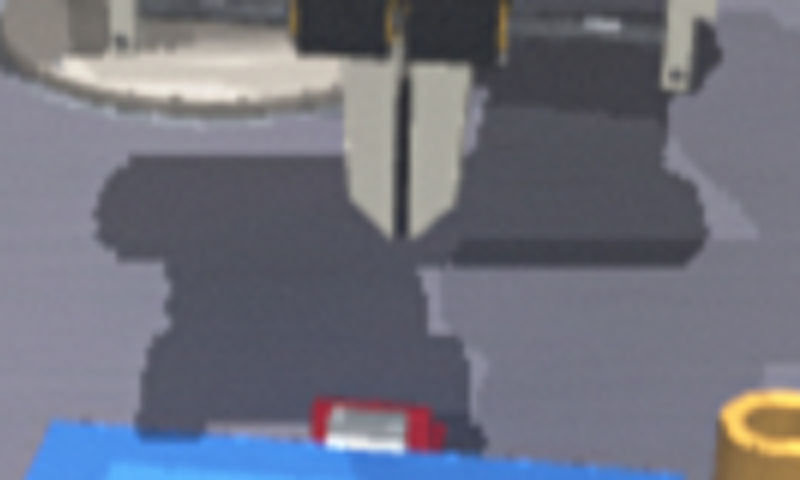

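By triangulating the earlier view, the tip is only about 8 mm ahead of the reported TCP height, so contact should come lower down. I'll continue down gently and watch the force.

Request:
send_rows:
  motion:
    - [[-0.001,0.002,0,0],[-0.003,0.004,0,0],[-0.003,0.006,0,0],[-0.003,0.008,0,0],[-0.003,0.008,0,0]]

```text
time: 4.7
tool_pos: [0.4646, 0.0762, 0.0444]
tool_rot: [-1.573, 0.002, 3.007]
contact_force: [-0.3, 0.1, 0.5]
opening: 0.0005
```

```bash
python3 look.py a4
```

```text
4.7 [0.4646 0.0762 0.0444] [-1.573e+00  2.000e-03  3.007e+00] [-0.34  0.15  0.45] 0.0005234554063817285
case frame [-0.1214  0.001 ]
```

View pics/a4.png

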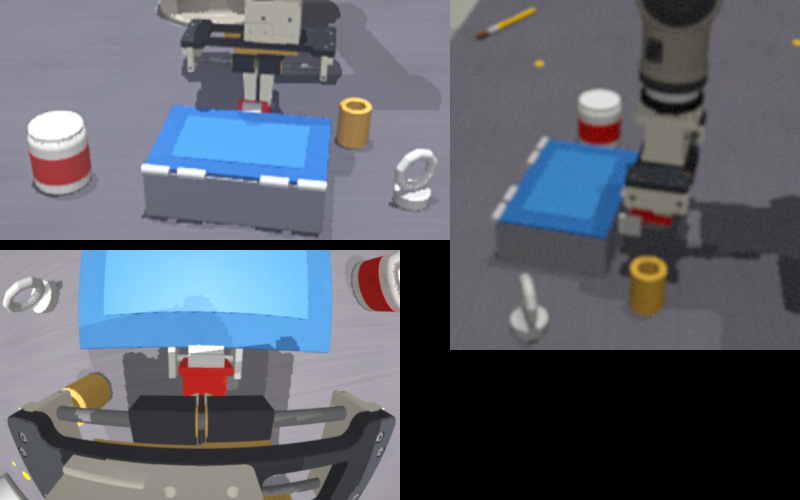

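```bash
python3 - <<'E'
import cv2,numpy as np
from cell import read_camera,sensors
from h import *
import h
s=sensors.observe();T=np.array(s['tool_pos']);print(T,s['contact_force'])
c=read_camera('wrist');E=np.array(c['extrinsics']);print('cam pos',-E[:3,:3].T@E[:3,3])
def pw(p):
    q=E[:3,:3]@np.asarray(p)+E[:3,3]; v=np.array([q[0],-q[1],-q[2]]); th=np.arctan2(np.hypot(v[0],v[1]),v[2]); r=c['fx']*th
    return np.array([c['cx'],c['cy']])+r*v[:2]/np.hypot(v[0],v[1])
P=(0.5847,0.0587,-.1365)
for p in [(-.135,.019,.04),(-.135,-.019,.04),(-.088,.019,.04),(-.088,-.019,.04),(-.068,.1,.066),(-.068,-.1,.066),(-.088,0,.072)]: print(p,pw(h.w(P,p)).round(1))
for d in (0,.01,.025,.04): print('tip',d,pw(T-[0,0,d]).round(1), pw(T+np.array([.0095,0,-d])).round(1))
print('black body',pw(T+np.array([.0375,0,.041])))
cv2.imwrite('pics/e1.png',cv2.resize(c['frame'][140:290,220:420],(800,600),interpolation=2)[:,:,::-1])
E
```

```text
[0.46468167 0.07619175 0.04465648] [-0.05709873  0.12253218  1.29774954]
cam pos [0.5336178  0.06499906 0.19930793]
(-0.135, 0.019, 0.04) [288.5 267.5]
(-0.135, -0.019, 0.04) [354.2 267.6]
(-0.088, 0.019, 0.04) [285.5 188.1]
(-0.088, -0.019, 0.04) [357.2 188.1]
(-0.068, 0.1, 0.066) [122.9 162.4]
(-0.068, -0.1, 0.066) [520.4 162.7]
(-0.088, 0, 0.072) [321.  204.8]
tip 0 [319.5 249.6] [317.  233.6]
tip 0.01 [319.7 242.4] [317.4 227.1]
tip 0.025 [319.9 233. ] [317.8 218.7]
tip 0.04 [320.1 224.9] [318.1 211.4]
black body [304.86282211 204.8953809 ]
```

View pics/e1.png

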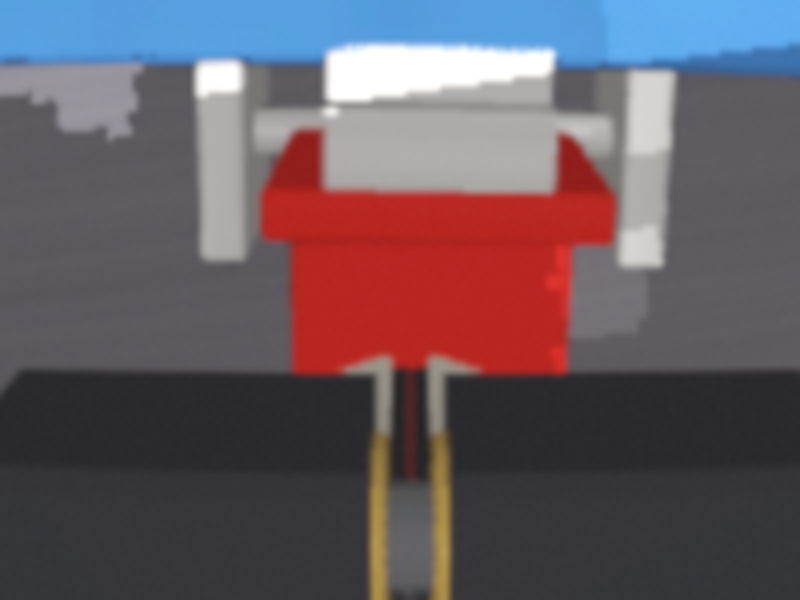

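Red shows through the finger gap down to v≈259, so the fingers really are over the pad. The tip is at about v 230, roughly 6 mm ahead of the TCP, so contact starts about here. I'll keep pressing.

Request:
send_rows:
  motion:
    - [[0,0.002,0,0],[0,0.004,0,0],[0,0.005,0,0],[0,0.006,0,0],[0,0.006,0,0]]

```text
time: 5.4
tool_pos: [0.4643, 0.0763, 0.0385]
tool_rot: [-1.572, 0.001, 3.007]
contact_force: [-3.0, 0.3, 3.1]
opening: 0.0002
```

Request:
send_rows:
  motion:
    - [[0,0.001,0,0],[0,0.002,0,0],[0,0.003,0,0],[0,0.003,0,0]]

```text
time: 5.8
tool_pos: [0.4643, 0.0763, 0.0354]
tool_rot: [-1.572, 0.001, 3.007]
contact_force: [-2.3, 0.3, 4.1]
opening: 0.0002
```

```bash
python3 look.py a5
```

```text
5.8 [0.4643 0.0763 0.0354] [-1.572e+00  1.000e-03  3.007e+00] [-2.35  0.3   4.1 ] 0.00022940542810488711
case frame [-0.1217  0.001 ]
```

View pics/a5.png

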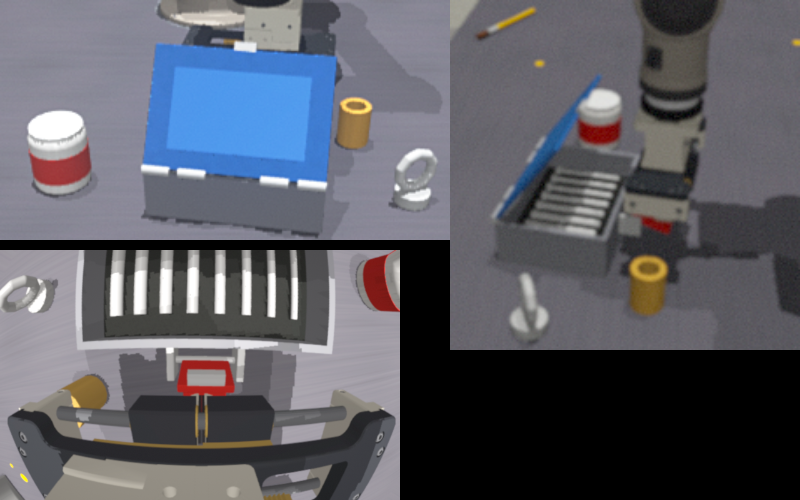

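The lid has sprung open: its edge is up in both views and the pins are visible. Next I back off, rise, then push the lid.

Request:
send_rows:
  motion:
    - [[0,-0.01,0,0],[0.01,-0.03,0,0],[0.02,-0.06,0,0],[0.03,-0.09,0,0],[0.03,-0.115,0,0],[0.03,-0.128,0,0],[0.03,-0.13,0,0],[0.03,-0.13,0,0]]

```text
time: 6.75
tool_pos: [0.4346, 0.08, 0.1658]
tool_rot: [-1.573, 0.003, 3.007]
contact_force: [-0.4, 0.3, -1.0]
opening: 0.0007
```

```bash
python3 look.py a6
```

```text
6.75 [0.4346 0.08   0.1658] [-1.573e+00  3.000e-03  3.007e+00] [-0.42  0.35 -0.98] 0.0006977865657467043
case frame [-0.1516  0.0007]
```

View pics/a6.png

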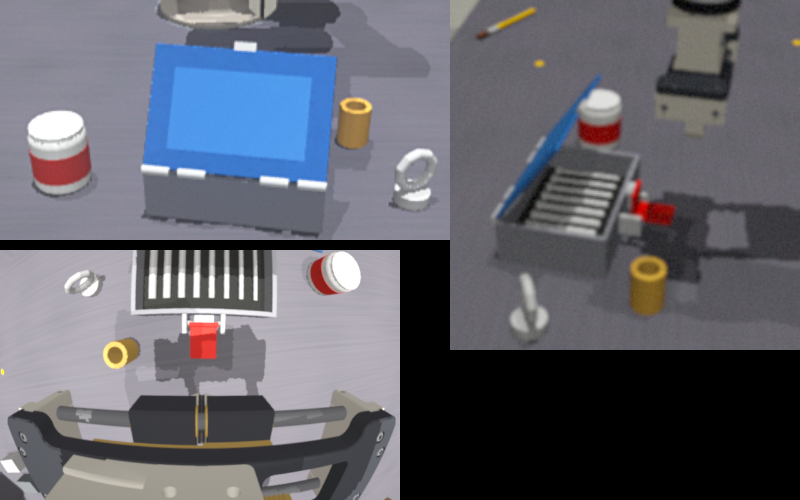

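Request:
send_rows:
  motion:
    - [[-0.015,0,0,0],[-0.04,0,0,0],[-0.07,0,0,0],[-0.095,0,0,0],[-0.115,0,0,0],[-0.13,0,0,0],[-0.14,0,0,0],[-0.14,0,0,0]]

```text
time: 7.7
tool_pos: [0.5731, 0.061, 0.1635]
tool_rot: [-1.572, -0.002, 3.007]
contact_force: [0.2, -0.5, 0.5]
opening: 0.0007
```

```bash
python3 look.py a7
```

```text
7.7 [0.5731 0.061  0.1635] [-1.572e+00 -2.000e-03  3.007e+00] [ 0.17 -0.54  0.53] 0.0006850022754291921
case frame [-0.0118  0.0007]
```

View pics/a7.png

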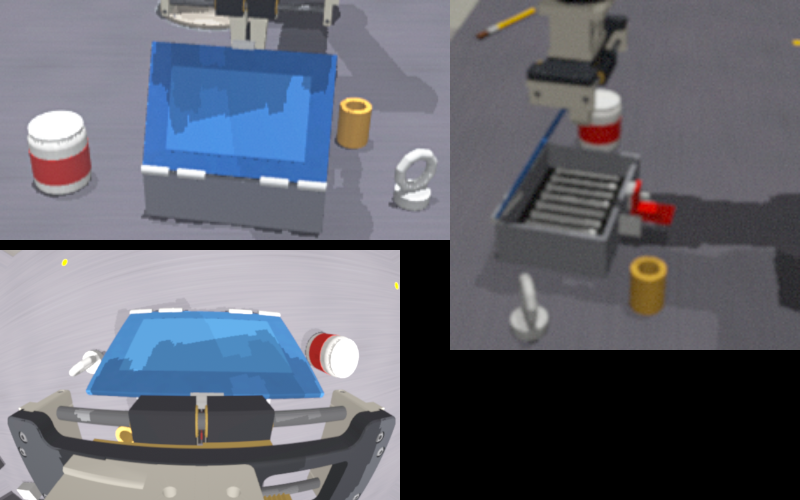

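The lid is now on the fingers and rising, with the tongue at the tips in the wrist view (205,395). I'll continue.

Request:
send_rows:
  motion:
    - [[-0.01,-0.003,0,0],[-0.022,-0.004,0,0],[-0.034,-0.004,0,0],[-0.046,-0.004,0,0],[-0.058,-0.004,0,0],[-0.066,-0.004,0,0],[-0.07,-0.004,0,0]]

```text
time: 8.55
tool_pos: [0.6413, 0.052, 0.168]
tool_rot: [-1.572, -0.002, 3.007]
contact_force: [-1.1, -0.1, 0.3]
opening: 0.0006
```

```bash
python3 look.py a8
```

```text
8.55 [0.6413 0.052  0.168 ] [-1.572e+00 -2.000e-03  3.007e+00] [-1.12 -0.11  0.34] 0.0005958919750268784
case frame [0.057  0.0011]
```

View pics/a8.png

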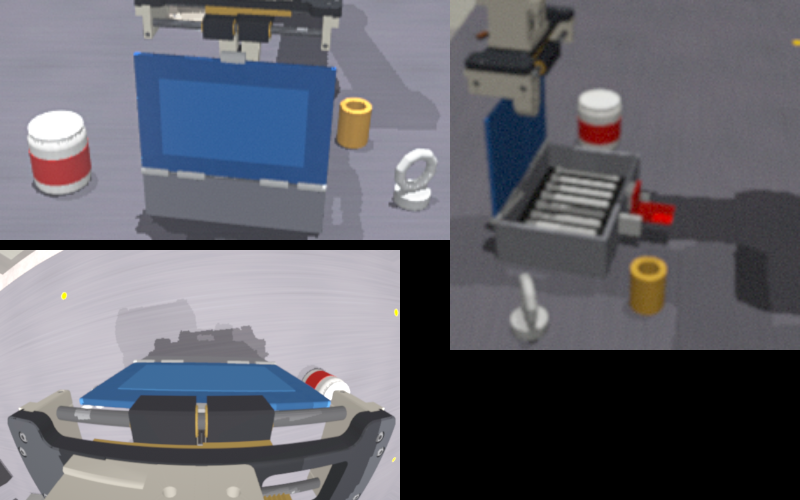

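The lid is about upright. I'll push it over to the stop.

Request:
send_rows:
  motion:
    - [[-0.006,0,0,0],[-0.012,0,0,0],[-0.018,0,0,0],[-0.024,0,0,0],[-0.03,0,0,0],[-0.034,0,0,0],[-0.036,0,0,0],[-0.036,0,0,0]]

```text
time: 9.5
tool_pos: [0.6767, 0.0472, 0.1676]
tool_rot: [-1.572, -0.002, 3.007]
contact_force: [1.1, 0.1, -0.3]
opening: 0.0003
```

```bash
python3 look.py a9
```

```text
9.5 [0.6767 0.0472 0.1676] [-1.572e+00 -2.000e-03  3.007e+00] [ 1.05  0.07 -0.31] 0.0003274658051900967
case frame [0.0927 0.0012]
```

View pics/a9.png

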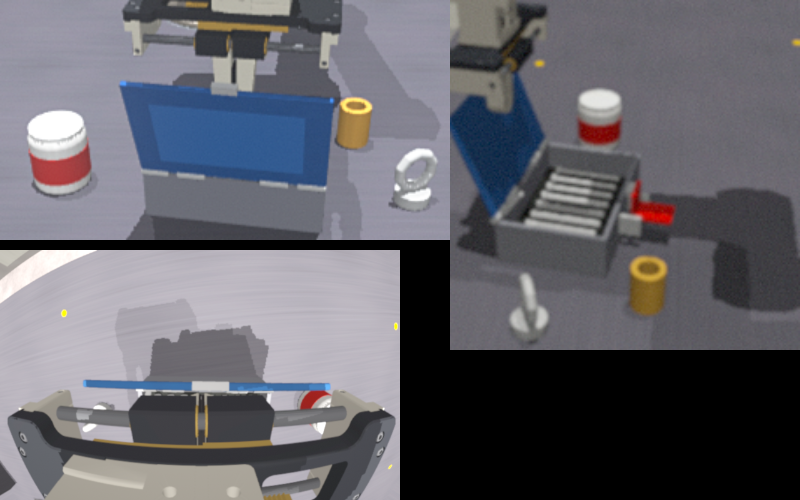

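The lid now leans well back. I'll retreat straight back and then up.

Request:
send_rows:
  motion:
    - [[0.006,0,0,0],[0.02,0,0,0],[0.045,0,0,0],[0.075,-0.005,0,0],[0.11,-0.02,0,0],[0.145,-0.04,0,0],[0.165,-0.055,0,0],[0.17,-0.06,0,0]]

```text
time: 10.45
tool_pos: [0.5065, 0.0705, 0.2304]
tool_rot: [-1.572, 0.0, 3.008]
contact_force: [0.2, -0.9, -0.1]
opening: 0.0006
```

Request:
send_rows:
  motion:
    - [[0,0,0,0],[0,0,0,0],[0,0,0,0],[0,0,0,0],[0,0,0,0]]

```text
time: 10.95
tool_pos: [0.5066, 0.0704, 0.2296]
tool_rot: [-1.572, -0.001, 3.008]
contact_force: [-0.1, -0.5, -0.0]
opening: 0.0003
```

```bash
python3 look.py a10; python3 - <<'E'
from h import *
import h
P=(0.5847,0.0587,-.1365)
for a in (1.7,1.8,1.92):
  for y in (-.1,.1):
    p=h.w(P,(.07-.138*np.cos(a),y,.063+.138*np.sin(a))); u=proj('scene',p);v=proj('side',p); print(a,y,((u-[160,130])*1.5).round(),((v-[220,110])*1.75+[450,0]).round())
E
```

```text
10.95 [0.5066 0.0704 0.2296] [-1.572e+00 -1.000e-03  3.008e+00] [-0.08 -0.49 -0.02] 0.0003131291845539263
case frame [-0.0789  0.0009]
1.7 -0.1 [132.  64.] [528.  52.]
1.7 0.1 [339.  79.] [472. 122.]
1.8 -0.1 [128.  73.] [518.  52.]
1.8 0.1 [339.  88.] [460. 122.]
1.92 -0.1 [123.  85.] [508.  54.]
1.92 0.1 [338. 101.] [447. 124.]
```

View pics/a10.png

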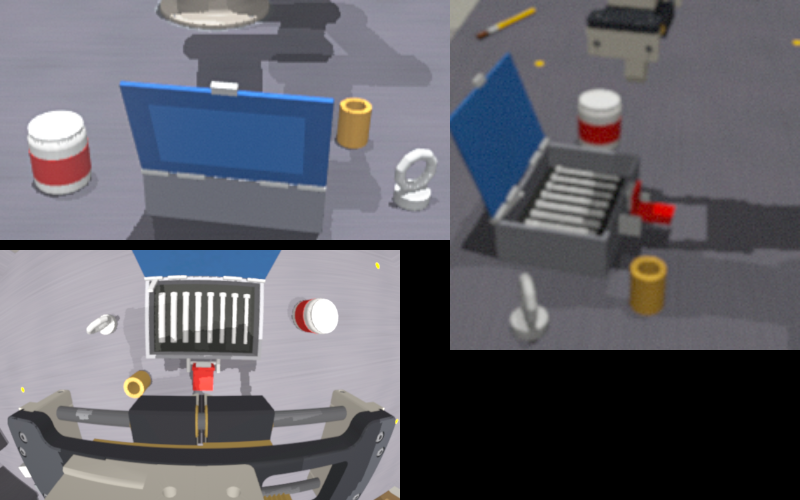

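The lid's corners are at (121,83) and (333,99) in the scene view, which matches about 1.92 rad. The case and bystanders have not moved and the arm is clear, so I'm handing in.

```bash
python3 -c "
from cell import hand_in
print(hand_in())"
```

```text
the job is handed in; nothing more can be done
None
```

The blue lid is fully open and staying there. I pressed the red tab with the closed fingertips until the lid sprang up, pushed the lid past upright onto its stop, backed away clear, and handed in at about 11 s.

**Lid:** in the last pictures, taken with the arm clear, its corners match about 1.9 rad, the fully open stop. It had not moved since I let go.

**Case and bystanders:** the case, paint tin, guide bush and eye bolt look unmoved.

**Forces:** readings between moves stayed at about 4 N or less, and the final reading was just noise (under 1 N).

**One disagreement:** the fingertips met the tab about 15–20 mm lower, by the reported TCP height, than the stated 25 mm tip offset implied. The pictures agreed with the lower contact, so I went down in small steps while watching the force.

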